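# Load a flanged dispensing barrel into its slotted bracket

### The job

Take the amber dispensing barrel with the orange cap out of the rack and load it in the blue-topped bracket: slide it sideways into the slot with its flange running in the channel between the slotted plate and the blue keeper, until it is fully home against the depth stop with the red home pin pressed in. Work gently and stop as soon as it is home, since a push of more than about 20 N harms the bracket; let go, and leave the blue-capped barrel, the tin and the loupe as they are.

Things in the scene. Friction and masses are not known exactly. Their poses are not given: they have to be found in the camera images.
- amber_cap (a point): Centre of the orange grip cap (24 mm diameter, 36 mm tall) of the amber barrel, the one to load. It hangs upright, nozzle down, in a rack hole; round about its z axis (up), 132 mm tall, 80 g, rigid. Grasp the cap from above. Flange underside 42 mm below this point; nozzle tip 114 mm below.
- amber_flange (a point): Centre of the underside of the amber barrel's flange, 42 mm below the cap centre on the axis. Flange: 40 mm diameter, 6 mm thick. Above it a black neck, 14 mm diameter, 18 mm long, up to the cap; below it the barrel, 22 mm diameter for 57 mm, then a thin nozzle of 15 mm.
- amber: The amber barrel as a whole; origin at the nozzle's tip, z up along its axis.
- rack: Grey barrel rack, fixed, 80 x 180 x 85 mm, origin at the centre of its underside. Two 27 mm holes in its top (85 mm up) at y = +42 and -42 mm in its frame; each holds one barrel, hanging by its flange. The amber one may be in either. A barrel must rise 75 mm to leave its hole, 135 mm to pass over the other one (cap top 145 mm up).
- blue_cap (a point): Centre of the cap of the second barrel (same shape, white with a blue cap), in the other rack hole. Leave it alone.
- bracket: Fixed bracket, 132 x 110 mm, 128 mm high at most; origin on the bench under the slot line. Its +x is the direction in which the barrel is slid in; the slot's mouth faces -x. Slotted bare-metal plate: 8 mm thick, upper face 110 mm up; slot along x centred on y = 0, 25 mm wide (1.5 mm play each side of the barrel), flared to about 43 mm at the mouth at x = -73 mm.
- slot_entry (a point): Point on the slot line at the plate's upper face, at bracket x = -48 mm; axes as the bracket's. The plate is bare (open above) from x = -73 to -31 mm: a landing lip. A flange with its underside's centre here is just short of the keeper. Two steel spring balls (y = +-17.5 mm) stand 2 mm proud of the lip under it and sink under 2 to 3 N each, so that a flange being lowered is felt 2 mm above the plate.
- keeper_edge (a point): Point on the slot line at the level of the blue keeper's underside, 8.5 mm above the slotted plate, at bracket x = -22 mm, where the keeper begins (a turned-up lead-in lip reaches to x = -31 mm). From here on the 6 mm flange runs in the 8.5 mm high channel. Keeper 6 mm thick, top 124.5 mm above the bench, with its own 18 mm slot for the neck.
- slot_zero (a point): Point on the slot line at the plate's upper face, at bracket x = 0. The rigid depth stop under the keeper is set differently each time: the flange's centre is home 0 to 22 mm beyond this point (+x). Two spring pressers (2 N each, at x = 11, y = +-14.5 mm) drag on the flange with a few N before that and hold it where it is left; home is felt as a steep rise beyond this drag.
- home_pin (a joint): Light spring-loaded red pin in the face of the depth stop, pushed by the flange: 0 = fully out, 0.004 (m) = flush with the stop, that is, the barrel fully home. Force about 1 N.
- tin: White round tin, 66 mm diameter, 40 mm high, loose bystander; origin at its underside.
- loupe: Black loupe, 39 mm diameter, 42 mm high, loose bystander; origin at its underside.
Things that resemble listed ones, but are neither listed nor needed, are in the scene too. Of the things that look like the amber, the smallest one is meant.

How it is judged:
On the way, in this order (a step that is already met when the one before it is completed fails the run):
1. the amber barrel is lifted clear of the rack (height (world z) of amber_flange above 0.14 m), for 0.1 s.
2. its flange has entered the channel under the keeper from the slot's mouth (x of amber_flange in the frame of slot_zero between -0.03 and 0.026 m and y of amber_flange in the frame of slot_zero between -0.004 and 0.004 m and z of amber_flange in the frame of slot_zero between -0.003 and 0.005 m), for 0.1 s.
At the end, for the whole second after the job is handed in: The amber barrel stands upright (within 0.08 rad) in the bracket's slot with its flange in the channel under the keeper, home against the depth stop (home pin pressed at least 2.5 of its 4 mm), at rest and released (value of joint home_pin above 0.0025 m and x of amber_flange in the frame of slot_zero between -0.003 and 0.026 m and y of amber_flange in the frame of slot_zero between -0.004 and 0.004 m and z of amber_flange in the frame of slot_zero between -0.003 and 0.004 m and angle between amber's own z axis and vertical below 0.08 rad and linear speed of amber below 0.01 m/s); the robot touches nothing.
It fails at once if the amber barrel is pressed against the bracket with more than 25 N (contact force between amber and bracket above 25 N).
It fails at once if the blue-capped barrel is moved more than 20 mm (distance of blue_cap from where it was at the start of the episode above 0.02 m).
It fails at once if the tin is moved more than 20 mm (distance of tin from where it was at the start of the episode above 0.02 m).
It fails at once if the loupe is moved more than 20 mm (distance of loupe from where it was at the start of the episode above 0.02 m).
It also fails if it takes over 70 s, if anything falls off the work surface, if the arm or the gripper's body presses on something with over 40 N, if the wrist force passes 120 N, or if a joint passes its speed limit or range.

### The arm

A 6-joint arm with a two-finger parallel gripper is mounted at the origin on a cart in front of the work surface, level with it; the furniture and walls round the work are solid. World frame = base frame: x ahead of the robot, y to its left, z up, the work surface at z = 0. Lengths are in m, angles in rad, forces in N, time in s.
With the tool pointing down it reaches from about 0.375 to 0.925 m from the base axis. Payload 5.7 kg.
Tool frame: the origin (TCP) lies between the finger pads; the fingertips stand 22 mm ahead of it and the grasp point (between the pads) lies 3 mm ahead of it; z points along the fingers, y is the direction in which the jaws open and shut (so a half turn about z gives the same grasp; the last joint's range is limited). The gripper opens to 85 mm and grips with 20 to 120 N. Pads are 22 mm wide; open, the fingers measure 114 mm over their backs; the gripper's body (76 mm by 85 mm) begins 54 mm behind the grasp point. The pads swing forward as they close: fully open they stand 13 mm farther back than shut.
Start: joints at [1.073, 0.359, 1.51, -0, 1.272, -0.115], TCP at [0.224, 0.557, 0.221] pointing down, gripper open.
Joint ranges: [-2.97, 2.97], [-1.01, 2.36], [0.21, 2.38], [-0.96, 4.11], [0.2, 2.71], [-2.98, 2.98]. Speed limits (rad/s): [2.39, 2.39, 3.14, 3.14, 3.14, 3.14].

### API

Orientations are given as a 3x3 rotation matrix whose columns are the frame's x, y, z axes.
In Python, from workcell import telemetry, viewer, bot gives the robot as it stands.
- The arm moves only by the tool servo_tool, never from a script. Its argument "deltas" is a list of rows, each an object of numbers: "x", "y", "z": the shift along the tool's x, y, z in mm; "ax", "ay", "az": the turn, a rotation vector about the tool's x, y, z in degrees; "claw": the closure in counts, from 0 (fully open) to 255 (shut). In form: [{"x": .., "y": .., "z": .., "ax": .., "ay": .., "az": .., "claw": ..}, ...]. A call has 1 to 10 rows; each row is the pose to reach, as a shift and turn from the pose measured when the call began, along the tool's axes at that moment; what a row does not reach only later rows make up. A row lasts 1/12 s, in which the tool goes at most 41.7 mm and 7.16 degrees, less where a joint would pass 70% of its speed; a pose out of reach is approached as far as the arm can. A call with a gripper value outside its range is refused whole. The fingers move at their own pace and stop on an object; the grip force is fixed at half the most. Time passes only in rows, so rows that repeat a pose let the fingers close. It gives the time, the measured TCP pose, the force and the opening at its end, in the units of the state.
- telemetry.observe(): the state, without advancing time (a new reading comes with each control period).
- viewer.capture(name): name is "scene" or "top"; returns (picture, depth): 480x640x3 uint8, red, green, blue; 480x640 float32, m along the optical axis (not along the pixel's ray), 0 where there is no reading.
- viewer.camera_model(name): a dict with "fx", "fy", "cx", "cy" (pixels), "R" (3x3) and "t" (3): a world point X has camera coordinates R X + t. Camera axes: x right, y down, z forward; pixel columns grow to the right and rows downward; lengths in m; the calibration is good to about 2 mm. A picture is of the moment at which its call begins. camera_model takes no time and is no camera call.
- bot.close_job(): hands the job in, once; it reports no verdict.
The state is a dict: "clock": time; "joint_positions": joint angles; "dq": joint speeds; "joint_efforts": joint torques, N m; "position": TCP position; "orientation": TCP orientation; "ft_force": force on the tool from outside, world axes, zero at the start; "ft_torque": the same for the moment, N m; "finger_gap": finger opening in m.
Only numpy, scipy, OpenCV 4.12 (cv2) and the standard library are available. Lean on these libraries where they do the work, as an engineer would, in place of code of your own. Each camera call takes 0.05 s, during which the arm holds its last target. There are 200 camera calls.

## Working session

There is one attempt and no reset: what is moved stays moved. The work goes in short steps, Python scripts to look and compute and a tool call to move; the robot and the scene stay as the last step left them, time stands still between calls to the robot, and variables do not carry over. Pictures are saved under pics/ and viewed, about 8 in all and at most 12, crops included, and the job is handed in when it is done.

Besides the shell and the picture viewer there is one more tool, called as name(argument=value, ...) on one line, values as JSON. servo_tool: Moves the arm, as the interface text tells. Its arguments: {"type":"object","properties":{"deltas":{"type":"array","items":{"type":"object","properties":{"x":{"type":"number"},"y":{"type":"number"},"z":{"type":"number"},"ax":{"type":"number"},"ay":{"type":"number"},"az":{"type":"number"},"claw":{"type":"number"}}}}},"required":["deltas"]}

```bash
mkdir -p pics
cat > h.py <<'E'
from workcell import telemetry, viewer, bot
import numpy as np, cv2
def cap(n,save=None):
    p,d=viewer.capture(n)
    if save: cv2.imwrite(f'pics/{save}.png',p[:,:,::-1])
    np.savez(f'{n}.npz',p=p,d=d); return p,d
def world(n,d):
    m=viewer.camera_model(n); v,u=np.mgrid[:480,:640]
    c=np.stack([(u-m['cx'])/m['fx']*d,(v-m['cy'])/m['fy']*d,d],-1)
    return (c-np.array(m['t']))@np.array(m['R'])
E
python3 - <<'E'
from h import *
for n in('scene','top'):
    cap(n,n+'0'); m=viewer.camera_model(n); print(n,-np.array(m['R']).T@m['t'],m['fx'],np.round(m['R'],2).tolist())
s=telemetry.observe(); print(s)
E
```

```text
scene [ 0.04051441 -0.43421513  0.62501123] 433.09013627481517 [[0.69, -0.73, 0.01], [-0.43, -0.42, -0.8], [0.59, 0.54, -0.6]]
top [0.4441771  0.01746359 1.17776379] 477.52150441007467 [[-0.02, -1.0, -0.02], [-1.0, 0.02, -0.07], [0.07, 0.02, -1.0]]
{'clock': 0.1, 'joint_positions': array([ 1.07290862e+00,  3.59451513e-01,  1.51130244e+00,  3.01135102e-05,
        1.27252840e+00, -1.15110771e-01]), 'dq': array([-0.00108903, -0.00181441, -0.00144497, -0.00053787, -0.00182186,
       -0.00100069]), 'joint_efforts': array([-3.23809563e-04, -5.28652561e+01, -2.79349583e+01, -1.87173573e-04,
        5.05905438e-03,  2.91908023e-06]), 'position': array([0.22380148, 0.55602543, 0.22073492]), 'orientation': array([[-9.27627627e-01,  3.73505411e-01, -8.32237127e-04],
       [ 3.73506272e-01,  9.27626488e-01, -1.47080624e-03],
       [ 2.22651113e-04, -1.67520629e-03, -9.99998572e-01]]), 'ft_force': array([ 0.44542713, -0.21650956, -0.1285112 ]), 'ft_torque': array([-0.0063416 , -0.0038995 , -0.00390056]), 'finger_gap': 0.08537446285474944}
```

View pics/scene0.png

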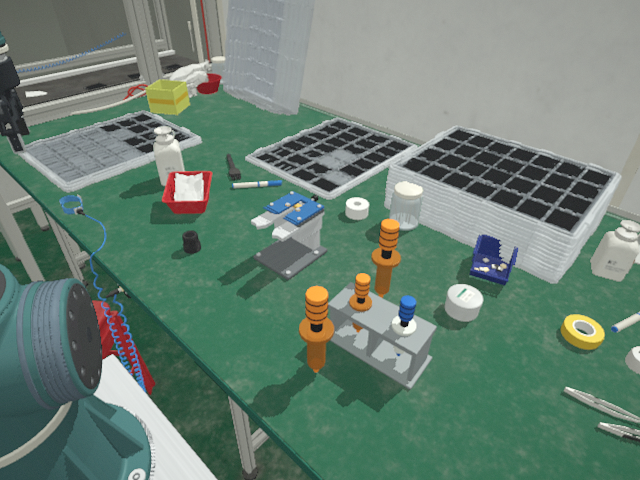

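View pics/top0.png

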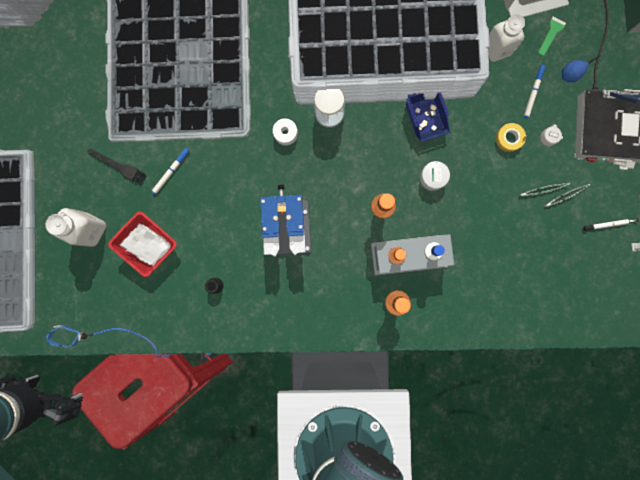

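Amber look-alikes in the scene picture: (317,325) and (387,255), both large and free-standing, and (362,290), small and hanging in the rack. The small one in the rack fits (smallest, in a rack hole). Top view: rack (412,255), amber (398,255), blue cap (437,251), bracket (285,225) with its mouth toward the robot. I'll confirm in one crop and measure.

Run:
```python
from h import *
P={n:np.load(n+'.npz') for n in('scene','top')}
a=cv2.resize(P['scene']['p'][180:400,240:460],(400,400),interpolation=cv2.INTER_CUBIC)
b=cv2.resize(P['top']['p'][170:330,250:410],(400,400),interpolation=cv2.INTER_CUBIC)
cv2.imwrite('pics/crop1.png',np.hstack([a,b])[:,:,::-1])
for n in P:
    p,d=P[n]['p'],P[n]['d']; W=world(n,d); hsv=cv2.cvtColor(p,cv2.COLOR_RGB2HSV)
    for nm,lo,hi in(('or',(8,150,90),(18,255,255)),('blue',(100,130,60),(118,255,255))):
        m=cv2.inRange(hsv,lo,hi); k,l,st,c=cv2.connectedComponentsWithStats(m)
        for i in range(1,k):
            if st[i,4]<60: continue
            w=W[(l==i)&(d>0)]; 
            if not len(w) or abs(w[:,1]).max()>.5 or w[:,0].min()<.2: continue
            zt=np.percentile(w[:,2],95); t=w[w[:,2]>zt-.004]
            print(n,nm,c[i].round(),st[i,4],'ztop',zt.round(4),'top med',np.median(t,0).round(4),'mid',((np.percentile(t,2,0)+np.percentile(t,98,0))/2).round(4),'ext',np.ptp(t,0).round(3))
    # rack top, plate
    for nm,zl,zh,bx in(('rack',.080,.09,(.3,.7,-.35,-.05)),('plate',.105,.115,(.3,.7,0,.25)),('keeper',.12,.135,(.3,.7,0,.25))):
        m=(d>0)&(W[...,2]>zl)&(W[...,2]<zh)&(W[...,0]>bx[0])&(W[...,0]<bx[1])&(W[...,1]>bx[2])&(W[...,1]<bx[3])
        w=W[m].astype(np.float32)
        if len(w)>20: print(n,nm,len(w),np.median(w[:,2]),cv2.minAreaRect(w[:,:2]))
```

```text
scene or [386. 255.] 1250 ztop 0.1828 top med [ 0.5839 -0.1     0.1826] mid [ 0.5854 -0.0994  0.1818] ext [0.028 0.031 0.005]
scene or [361. 293.] 534 ztop 0.146 top med [ 0.4744 -0.1305  0.1453] mid [ 0.4751 -0.1296  0.1447] ext [0.023 0.022 0.006]
scene or [316. 326.] 1751 ztop 0.1828 top med [ 0.3677 -0.1268  0.1824] mid [ 0.3687 -0.1261  0.1819] ext [0.032 0.032 0.006]
scene blue [275. 183.] 67 ztop 0.0139 top med [0.7377 0.3825 0.0122] mid [0.7378 0.3859 0.0129] ext [0.03  0.027 0.005]
scene blue [295. 207.] 818 ztop 0.1263 top med [0.5693 0.1258 0.1248] mid [0.5657 0.1268 0.1248] ext [0.095 0.094 0.005]
scene blue [488. 249.] 526 ztop 0.0507 top med [ 0.8383 -0.1844  0.0501] mid [ 0.8251 -0.1891  0.0497] ext [0.088 0.036 0.006]
scene blue [495. 271.] 407 ztop 0.0509 top med [ 0.8303 -0.2579  0.0505] mid [ 0.8332 -0.2569  0.0502] ext [0.064 0.019 0.006]
scene blue [407. 308.] 353 ztop 0.1465 top med [ 0.4825 -0.2133  0.1457] mid [ 0.4834 -0.2131  0.1451] ext [0.022 0.022 0.005]Traceback (most recent call last):
  File "<stdin>", line 20, in <module>
cv2.error: OpenCV(4.12.0) /io/opencv/modules/imgproc/src/convhull.cpp:143: error: (-215:Assertion failed) total >= 0 && (depth == CV_32F || depth == CV_32S) in function 'convexHull'
```

View pics/crop1.png

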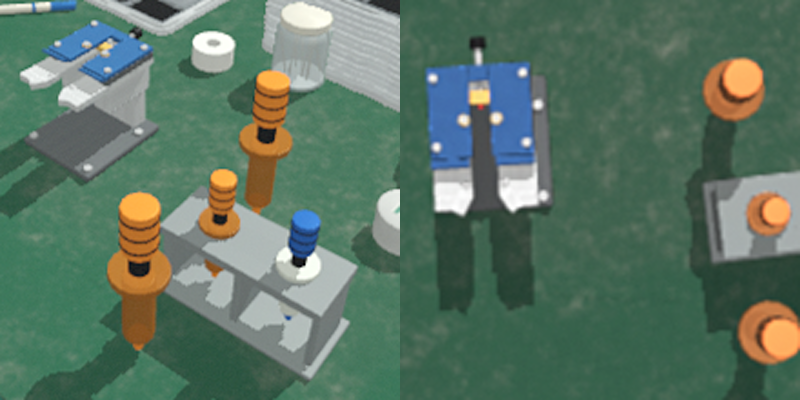

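The crop confirms the small amber barrel in the rack hole nearer the bracket; the two look-alikes are clearly larger (183 mm tops against 145 mm). The mouth (crop 482,205) faces the robot. Next, the bracket geometry.

Run:
```python
from h import *
P={n:np.load(n+'.npz') for n in('scene','top')}
for n in P:
    p,d=P[n]['p'],P[n]['d']; W=world(n,d).astype(np.float32); hsv=cv2.cvtColor(p,cv2.COLOR_RGB2HSV)
    near=(d>0)&(W[...,0]>.35)&(W[...,0]<.7)&(W[...,1]>0)&(W[...,1]<.25)
    for nm,zl,zh,c in(('rack',.078,.092,0),('plate',.104,.117,1),('keeper',.118,.134,2),('base',.004,.03,3)):
        if c==0: m=(d>0)&(W[...,0]>.35)&(W[...,0]<.6)&(W[...,1]>-.35)&(W[...,1]<-.05)
        else: m=near.copy()
        m&=(W[...,2]>zl)&(W[...,2]<zh)
        if c==2: m&=cv2.inRange(hsv,(95,100,40),(120,255,255))>0
        if c==1: m&=hsv[...,1]<60
        w=W[m]
        if len(w)<20: print(n,nm,len(w)); continue
        print(n,nm,len(w),'z',np.median(w[:,2]).round(4),cv2.minAreaRect(np.ascontiguousarray(w[:,:2])))
        if c in(1,2): # slot centre & edges per x bin
            for x in np.arange(.4,.68,.01):
                y=np.sort(w[abs(w[:,0]-x)<.005][:,1])
                if len(y)>6:
                    g=np.diff(y); i=g.argmax(); print(f'  x{x:.3f} {y[0]:.4f} gap[{y[i]:.4f},{y[i+1]:.4f}] mid {(y[i]+y[i+1])/2:.4f} {y[-1]:.4f}')
n='top';p,d=P[n]['p'],P[n]['d'];W=world(n,d);hsv=cv2.cvtColor(p,cv2.COLOR_RGB2HSV)
for nm,lo,hi in(('or',(5,120,90),(20,255,255)),('blue',(100,130,60),(118,255,255))):
    m=cv2.inRange(hsv,lo,hi)[230:275,375:460]>0; w=W[230:275,375:460][m]
    t=w[w[:,2]>.138]; print(nm,len(t),np.median(t,0) if len(t) else w[:,2].max(), (t.min(0)+t.max(0))/2)
```

```text
scene rack 3092 z 0.0857 ((0.49242496490478516, -0.14488273859024048), (0.19930870831012726, 0.2033516764640808), 37.729225158691406)
scene plate 807 z 0.1102 ((0.5613093376159668, 0.12757498025894165), (0.16042344272136688, 0.09503336995840073), 1.0357755422592163)
  x0.480 0.0960 gap[0.1034,0.1445] mid 0.1239 0.1695
  x0.490 0.0791 gap[0.1100,0.1369] mid 0.1235 0.1714
  x0.500 0.0791 gap[0.1137,0.1373] mid 0.1255 0.1713
  x0.510 0.0796 gap[0.1137,0.1369] mid 0.1253 0.1735
  x0.520 0.0796 gap[0.1141,0.1387] mid 0.1264 0.1709
  x0.530 0.0795 gap[0.1149,0.1382] mid 0.1266 0.1745
  x0.540 0.0805 gap[0.1030,0.1391] mid 0.1210 0.1462
  x0.550 0.0803 gap[0.0843,0.1394] mid 0.1118 0.1467
  x0.560 0.0811 gap[0.0846,0.1396] mid 0.1121 0.1453
  x0.570 0.0818 gap[0.0860,0.1396] mid 0.1128 0.1479
  x0.580 0.0814 gap[0.0860,0.1414] mid 0.1137 0.1480
  x0.590 0.0829 gap[0.0851,0.0859] mid 0.0855 0.0859
  x0.600 0.0828 gap[0.0857,0.1315] mid 0.1086 0.1477
  x0.610 0.0837 gap[0.0863,0.1410] mid 0.1136 0.1487
  x0.630 0.1233 gap[0.1272,0.1292] mid 0.1282 0.1349
scene keeper 851 z 0.1247 ((0.56658232
[... 1745 characters left out ...]
gap[0.1185,0.1379] mid 0.1282 0.1741
  x0.550 0.0848 gap[0.1186,0.1380] mid 0.1283 0.1740
  x0.560 0.0846 gap[0.1183,0.1382] mid 0.1282 0.1745
  x0.570 0.0845 gap[0.1203,0.1399] mid 0.1301 0.1741
  x0.580 0.0842 gap[0.1203,0.1403] mid 0.1303 0.1743
  x0.590 0.0864 gap[0.1201,0.1419] mid 0.1310 0.1762
  x0.600 0.0864 gap[0.1688,0.1751] mid 0.1720 0.1751
  x0.610 0.0860 gap[0.0952,0.0974] mid 0.0963 0.1754
top base 1200 z 0.0077 ((0.5249295234680176, 0.1245155930519104), (0.2492956966161728, 0.3486592471599579), 89.80059051513672)
or 94 [ 0.47687071 -0.12696016  0.14457113] [ 0.46602687 -0.06008849  0.65794246]
blue 81 [ 0.48401776 -0.20903402  0.14501226] [ 0.48405429 -0.20978409  0.14431815]
```

servo_tool(deltas=[{"x": -27,"y": -30,"z": -20,"az": -6,"claw": 90},{"x": -54,"y": -60,"z": -40,"az": -12,"claw": 90},{"x": -81,"y": -90,"z": -40,"az": -18,"claw": 90},{"x": -108,"y": -120,"z": -40,"az": -24.2,"claw": 90},{"x": -135,"y": -150,"z": -40,"az": -24.2,"claw": 90},{"x": -162,"y": -180,"z": -40,"az": -24.2,"claw": 90},{"x": -189,"y": -209,"z": -40,"az": -24.2,"claw": 90},{"x": -216,"y": -239,"z": -40,"az": -24.2,"claw": 90},{"x": -243,"y": -269,"z": -40,"az": -24.2,"claw": 90},{"x": -270,"y": -299,"z": -40,"az": -24.2,"claw": 90}])

```text
invalid input
```

servo_tool(deltas=[{"x": -26,"y": -29,"z": -10,"ax": 0,"ay": 0,"az": -6,"claw": 90},{"x": -52,"y": -58,"z": -20,"ax": 0,"ay": 0,"az": -12,"claw": 90},{"x": -78,"y": -87,"z": -30,"ax": 0,"ay": 0,"az": -18,"claw": 90},{"x": -104,"y": -116,"z": -40,"ax": 0,"ay": 0,"az": -24,"claw": 90},{"x": -130,"y": -145,"z": -40,"ax": 0,"ay": 0,"az": -24,"claw": 90},{"x": -156,"y": -174,"z": -40,"ax": 0,"ay": 0,"az": -24,"claw": 90},{"x": -182,"y": -203,"z": -40,"ax": 0,"ay": 0,"az": -24,"claw": 90},{"x": -208,"y": -232,"z": -40,"ax": 0,"ay": 0,"az": -24,"claw": 90},{"x": -234,"y": -261,"z": -40,"ax": 0,"ay": 0,"az": -24,"claw": 90},{"x": -260,"y": -290,"z": -40,"ax": 0,"ay": 0,"az": -24,"claw": 90}])

```text
clock: 0.93
position: [0.3566, 0.1881, 0.2611]
orientation: [[-0.999, -0.037, -0.001], [-0.037, 0.999, -0.002], [0.001, -0.001, -1.0]]
ft_force: [1.0, -0.1, 0.6]
finger_gap: 0.0551
```

servo_tool(deltas=[{"x": -107,"y": -321,"z": 0,"ax": 0,"ay": 0,"az": 0,"claw": 90},{"x": -107,"y": -321,"z": 0,"ax": 0,"ay": 0,"az": 0,"claw": 90},{"x": -107,"y": -321,"z": 0,"ax": 0,"ay": 0,"az": 0,"claw": 90},{"x": -107,"y": -321,"z": 0,"ax": 0,"ay": 0,"az": 0,"claw": 90},{"x": -107,"y": -321,"z": 0,"ax": 0,"ay": 0,"az": 0,"claw": 90},{"x": -107,"y": -321,"z": 0,"ax": 0,"ay": 0,"az": 0,"claw": 90},{"x": -107,"y": -321,"z": 0,"ax": 0,"ay": 0,"az": 0,"claw": 90},{"x": -107,"y": -321,"z": 0,"ax": 0,"ay": 0,"az": 0,"claw": 90},{"x": -107,"y": -321,"z": 0,"ax": 0,"ay": 0,"az": 0,"claw": 90},{"x": -107,"y": -321,"z": 0,"ax": 0,"ay": 0,"az": 0,"claw": 90}])

```text
clock: 1.77
position: [0.4759, -0.1313, 0.261]
orientation: [[-0.999, -0.033, -0.001], [-0.033, 0.999, -0.002], [0.001, -0.002, -1.0]]
ft_force: [-0.6, 0.0, -0.1]
finger_gap: 0.0552
```

servo_tool(deltas=[{"x": 0,"y": 2,"z": 40,"ax": 0,"ay": 0,"az": 0,"claw": 90},{"x": 0,"y": 2,"z": 75,"ax": 0,"ay": 0,"az": 0,"claw": 90},{"x": 0,"y": 2,"z": 100,"ax": 0,"ay": 0,"az": 0,"claw": 90},{"x": 0,"y": 2,"z": 115,"ax": 0,"ay": 0,"az": 0,"claw": 90},{"x": 0,"y": 2,"z": 125,"ax": 0,"ay": 0,"az": 0,"claw": 90},{"x": 0,"y": 2,"z": 127,"ax": 0,"ay": 0,"az": 0,"claw": 90},{"x": 0,"y": 2,"z": 127,"ax": 0,"ay": 0,"az": 0,"claw": 90}])

```text
clock: 2.35
position: [0.4752, -0.1285, 0.1339]
orientation: [[-0.999, -0.034, -0.002], [-0.034, 0.999, -0.001], [0.002, -0.001, -1.0]]
ft_force: [-0.4, 0.2, 0.5]
finger_gap: 0.0553
```

Run:
```python
from h import *
a,_=cap('scene'); b,_=cap('top')
a=cv2.resize(a[200:400,270:470],(400,400),interpolation=cv2.INTER_CUBIC)
b=cv2.resize(b[180:320,340:480],(400,400),interpolation=cv2.INTER_CUBIC)
cv2.imwrite('pics/crop2.png',np.hstack([a,b])[:,:,::-1])
```

```text
(no output)
```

View pics/crop2.png

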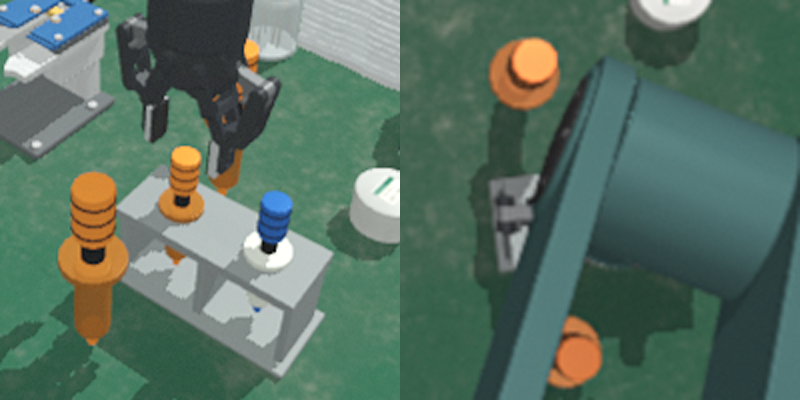

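The cap stands at (185,165) in the left half and the fingertips at (155,138) and (220,175), so they look higher than they should be. I'll project the TCP and the tips to check.

Run:
```python
from h import *
s=telemetry.observe(); print(s['clock'],s['position'],s['finger_gap'])
m=viewer.camera_model('scene')
def pj(X):
    c=np.array(m['R'])@X+m['t']; return (c[:2]/c[2]*m['fx']+[m['cx'],m['cy']]).round(1), c[2].round(3)
T=s['position'];R=s['orientation']
for nm,o in(('tcp',0),('tip',.022),('tip-back9',.013)):
    for y in(-.0275,0,.0275): 
        u,_=pj(T+R@[0,y,o]); print(nm,y,u,(u-[270,200])*2)
for X in([.4757,-.1288,.145],[.4757,-.1288,.109]): print(pj(np.array(X)))
p,d=cap('scene'); W=world('scene',d)
a=cv2.resize(p[200:400,270:470],(600,600),interpolation=cv2.INTER_CUBIC); cv2.imwrite('pics/crop3.png',a[:,:,::-1])
```

```text
2.45 [ 0.47646596 -0.12933022  0.13504377] 0.05534822432801295
tcp -0.0275 [375.8 289.6] [211.6 179.2]
tcp 0 [362.2 281.8] [184.4 163.6]
tcp 0.0275 [349.1 274.3] [158.2 148.6]
tip -0.0275 [374.7 299.2] [209.4 198.4]
tip 0 [361.3 291.4] [182.6 182.8]
tip 0.0275 [348.5 283.9] [157.  167.8]
tip-back9 -0.0275 [375.1 295.3] [210.2 190.6]
tip-back9 0 [361.7 287.5] [183.4 175. ]
tip-back9 0.0275 [348.7 280. ] [157.4 160. ]
(array([362.1, 277.4]), np.float64(0.71))
(array([360.6, 293.2]), np.float64(0.731))
```

View pics/crop3.png

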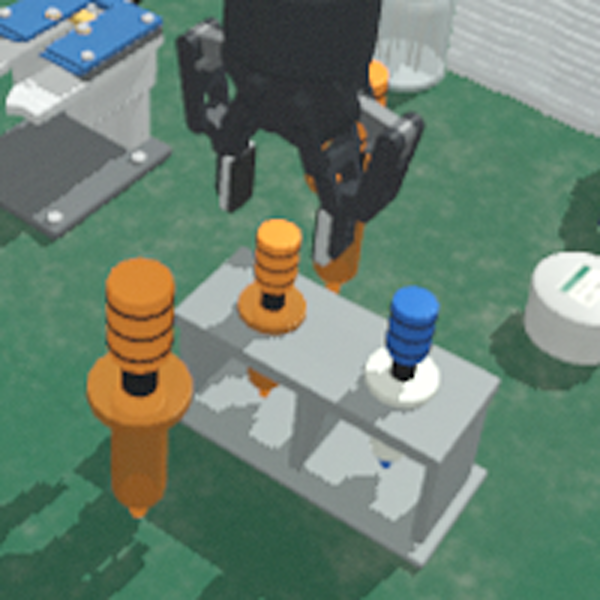

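Run:
```python
from h import *
d=np.load('scene.npz')['d']; W=world('scene',d)
for u,v in((349,267),(348,262),(347,255),(379,284),(377,280),(378,275),(363,275),(364,284)):
    print(u,v,W[v,u].round(4))
b=(W[...,2]>.11)&(abs(W[...,0]-.476)<.03)&(abs(W[...,1]+.129)<.06)&(d>0)
p=np.load('scene.npz')['p']; g=b&(p.max(2)<110)
w=W[g]; print(len(w))
for sgn in(1,-1):
    q=w[(w[:,1]+.129)*sgn>.015]; q=q[(q[:,2]<np.percentile(q[:,2],1)+.012)]; print(sgn,len(q),q.min(0).round(4),q.mean(0).round(4),q.max(0).round(4))
```

```text
349 267 [ 0.4727 -0.1027  0.1537]
348 262 [ 0.47   -0.102   0.1657]
347 255 [ 0.4657 -0.1024  0.1833]
379 284 [ 0.4704 -0.1657  0.1579]
377 280 [ 0.4656 -0.1642  0.1687]
378 275 [ 0.4661 -0.1646  0.179 ]
363 275 [ 0.4812 -0.1263  0.1451]
364 284 [ 0.4704 -0.1375  0.1395]
6692
1 61 [ 0.4638 -0.104   0.1484] [ 0.474  -0.1012  0.1577] [ 0.487  -0.0888  0.1648]
-1 105 [ 0.4653 -0.172   0.1526] [ 0.4728 -0.168   0.1697] [ 0.4848 -0.1577  0.1817]
```

The depth image puts the fingertips at z ≈ 0.150, about 30 mm higher than the reported TCP implies; the cap height agrees with its known value. So I'll trust vision, lower 20 mm and measure again.

servo_tool(deltas=[{"x": 0,"y": -1,"z": 10,"ax": 0,"ay": 0,"az": 0,"claw": 90},{"x": 0,"y": -1,"z": 20,"ax": 0,"ay": 0,"az": 0,"claw": 90},{"x": 0,"y": -1,"z": 20,"ax": 0,"ay": 0,"az": 0,"claw": 90}])

```text
clock: 2.75
position: [0.4757, -0.1303, 0.1137]
orientation: [[-0.999, -0.033, -0.001], [-0.033, 0.999, -0.002], [0.001, -0.002, -1.0]]
ft_force: [-0.4, -0.3, 0.7]
finger_gap: 0.0552
```

```bash
cat > tips.py <<'E'
from h import *
s=telemetry.observe(); T=s['position']; print(s['clock'],T.round(4),s['finger_gap'].round(4),s['ft_force'].round(1))
p,d=cap('scene'); W=world('scene',d); hsv=cv2.cvtColor(p,cv2.COLOR_RGB2HSV)
g=(d>0)&(hsv[...,1]<70)&(hsv[...,2]<130)&(abs(W[...,0]-T[0])<.03)&(W[...,2]>T[2]-.03)&(W[...,2]<T[2]+.06)
for sgn in(1,-1):
    q=W[g&((W[...,1]-T[1])*sgn>.008)&((W[...,1]-T[1])*sgn<.06)]
    if len(q): print(sgn,len(q),'z',np.percentile(q[:,2],[0,2,5,20]).round(4),'y',np.percentile(q[:,1],[2,50,98]).round(4),'x',np.percentile(q[:,0],[2,98]).round(4))
o=cv2.inRange(hsv,(8,150,90),(18,255,255))>0
q=W[o&(d>0)&(np.linalg.norm(W[...,:2]-T[:2],axis=-1)<.035)]; print('amber',len(q),q.min(0).round(4),q.max(0).round(4))
c=np.array(viewer.camera_model('scene')['R'])@T+viewer.camera_model('scene')['t']
E
python3 tips.py
python3 - <<'E'
import cv2,numpy as np
p=np.load('scene.npz')['p']; cv2.imwrite('pics/crop4.png',cv2.resize(p[220:360,290:430],(560,560),interpolation=cv2.INTER_CUBIC)[:,:,::-1])
E
```

```text
Traceback (most recent call last):
  File "tips.py", line 2, in <module>
    s=telemetry.observe(); T=s['position']; print(s['clock'],T.round(4),s['finger_gap'].round(4),s['ft_force'].round(1))
                                                                        ^^^^^^^^^^^^^^^^^^^^^
AttributeError: 'float' object has no attribute 'round'
```

View pics/crop4.png

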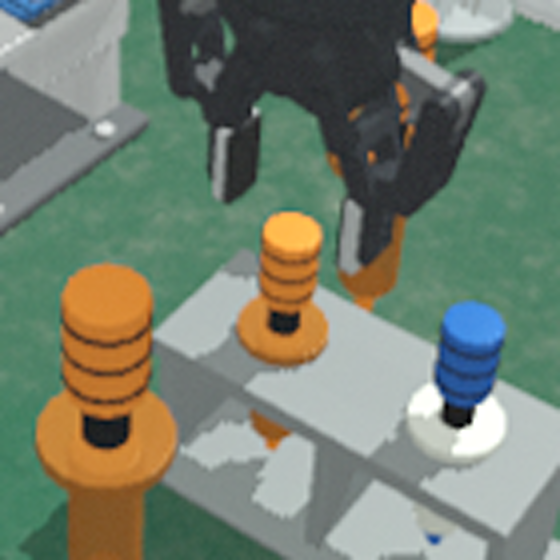

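That was the stale picture from before the descent. Fixing the script.

```bash
sed -i "s/s\['finger_gap'\].round(4)/round(float(s['finger_gap']),4)/" tips.py; python3 tips.py
```

```text
2.75 [ 0.4757 -0.1303  0.1137] 0.0552 [-0.4 -0.3  0.7]
1 211 z [0.0848 0.1286 0.1306 0.139 ] y [-0.1046 -0.1028 -0.0852] x [0.4615 0.4844]
-1 134 z [0.0841 0.1354 0.1374 0.1436] y [-0.1735 -0.1704 -0.159 ] x [0.4634 0.4817]
amber 510 [ 0.4562 -0.1486  0.0159] [ 0.495  -0.1115  0.1475]
```

Tips are now at z ≈ 0.129, tracking the 20 mm move. Going 10 mm lower puts the closed tips at about 0.111–0.113, just above the cap's bottom (0.109). Then close.

servo_tool(deltas=[{"x": -1,"y": 0,"z": 10,"ax": 0,"ay": 0,"az": 0,"claw": 90},{"x": -1,"y": 0,"z": 10,"ax": 0,"ay": 0,"az": 0,"claw": 90},{"x": -1,"y": 0,"z": 10,"ax": 0,"ay": 0,"az": 0,"claw": 150},{"x": -1,"y": 0,"z": 10,"ax": 0,"ay": 0,"az": 0,"claw": 255},{"x": -1,"y": 0,"z": 10,"ax": 0,"ay": 0,"az": 0,"claw": 255},{"x": -1,"y": 0,"z": 10,"ax": 0,"ay": 0,"az": 0,"claw": 255},{"x": -1,"y": 0,"z": 10,"ax": 0,"ay": 0,"az": 0,"claw": 255},{"x": -1,"y": 0,"z": 10,"ax": 0,"ay": 0,"az": 0,"claw": 255}])

```text
clock: 3.47
position: [0.4767, -0.1301, 0.1043]
orientation: [[-0.999, -0.033, -0.001], [-0.033, 0.999, -0.001], [0.001, -0.001, -1.0]]
ft_force: [-0.1, 1.2, -0.0]
finger_gap: 0.0224
```

```bash
python3 tips.py
python3 - <<'E'
import cv2,numpy as np
p=np.load('scene.npz')['p']; cv2.imwrite('pics/crop5.png',cv2.resize(p[220:360,290:430],(560,560),interpolation=cv2.INTER_CUBIC)[:,:,::-1])
E
```

```text
3.4667 [ 0.4767 -0.1301  0.1043] 0.0224 [-0.1  1.2 -0. ]
1 183 z [0.0843 0.1046 0.1208 0.1347] y [-0.1205 -0.1173 -0.0963] x [0.4625 0.4852]
-1 154 z [0.0784 0.1209 0.124  0.1296] y [-0.1709 -0.1544 -0.1445] x [0.4634 0.4825]
amber 439 [ 0.4552 -0.1503  0.015 ] [ 0.4902 -0.1132  0.1676]
```

View pics/crop5.png

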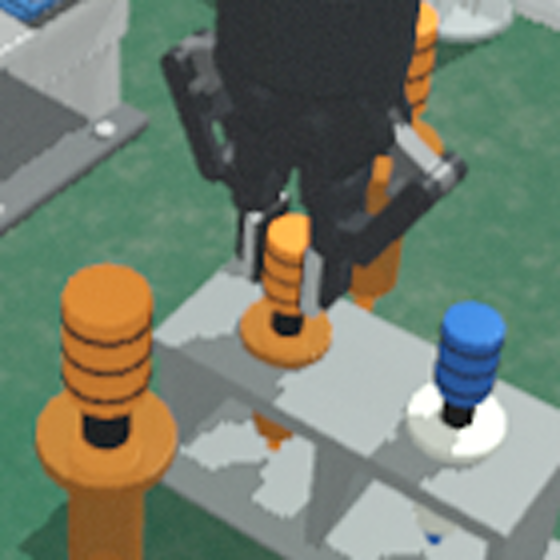

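Grasp is good: cap between the pads, tips just above the neck. Lifting straight up 130 mm.

servo_tool(deltas=[{"x": 0,"y": 0,"z": -8,"ax": 0,"ay": 0,"az": 0,"claw": 255},{"x": 0,"y": 0,"z": -25,"ax": 0,"ay": 0,"az": 0,"claw": 255},{"x": 0,"y": 0,"z": -50,"ax": 0,"ay": 0,"az": 0,"claw": 255},{"x": 0,"y": 0,"z": -75,"ax": 0,"ay": 0,"az": 0,"claw": 255},{"x": 0,"y": 0,"z": -100,"ax": 0,"ay": 0,"az": 0,"claw": 255},{"x": 0,"y": 0,"z": -120,"ax": 0,"ay": 0,"az": 0,"claw": 255},{"x": 0,"y": 0,"z": -130,"ax": 0,"ay": 0,"az": 0,"claw": 255},{"x": 0,"y": 0,"z": -130,"ax": 0,"ay": 0,"az": 0,"claw": 255},{"x": 0,"y": 0,"z": -130,"ax": 0,"ay": 0,"az": 0,"claw": 255}])

```text
clock: 4.27
position: [0.4769, -0.13, 0.2344]
orientation: [[-0.999, -0.033, -0.0], [-0.033, 0.999, -0.002], [0.0, -0.002, -1.0]]
ft_force: [-0.2, 0.3, -0.6]
finger_gap: 0.0226
```

servo_tool(deltas=[{"x": 4,"y": 25,"z": 0,"ax": 0,"ay": 0,"az": 0,"claw": 255},{"x": 9,"y": 60,"z": 0,"ax": 0,"ay": 0,"az": 0,"claw": 255},{"x": 15,"y": 95,"z": 0,"ax": 0,"ay": 0,"az": 0,"claw": 255},{"x": 20,"y": 130,"z": 0,"ax": 0,"ay": 0,"az": 0,"claw": 255},{"x": 26,"y": 165,"z": 0,"ax": 0,"ay": 0,"az": 0,"claw": 255},{"x": 31,"y": 200,"z": 0,"ax": 0,"ay": 0,"az": 0,"claw": 255},{"x": 35,"y": 230,"z": 0,"ax": 0,"ay": 0,"az": 0,"claw": 255},{"x": 39,"y": 253,"z": 0,"ax": 0,"ay": 0,"az": 0,"claw": 255},{"x": 39,"y": 253,"z": 0,"ax": 0,"ay": 0,"az": 0,"claw": 255},{"x": 39,"y": 253,"z": 0,"ax": 0,"ay": 0,"az": 0,"claw": 255}])

```text
clock: 5.1
position: [0.4281, 0.1222, 0.2323]
orientation: [[-0.999, -0.036, -0.003], [-0.036, 0.999, -0.003], [0.003, -0.003, -1.0]]
ft_force: [-0.2, 0.6, 0.1]
finger_gap: 0.0225
```

servo_tool(deltas=[{"x": 0,"y": 0,"z": 25,"ax": 0,"ay": 0,"az": 0,"claw": 255},{"x": 0,"y": 0,"z": 50,"ax": 0,"ay": 0,"az": 0,"claw": 255},{"x": 0,"y": 0,"z": 70,"ax": 0,"ay": 0,"az": 0,"claw": 255},{"x": 0,"y": 0,"z": 83,"ax": 0,"ay": 0,"az": 0,"claw": 255},{"x": 0,"y": 0,"z": 83,"ax": 0,"ay": 0,"az": 0,"claw": 255},{"x": 0,"y": 0,"z": 83,"ax": 0,"ay": 0,"az": 0,"claw": 255}])

```text
clock: 5.6
position: [0.427, 0.1209, 0.1483]
orientation: [[-0.999, -0.035, -0.006], [-0.035, 0.999, -0.003], [0.007, -0.003, -1.0]]
ft_force: [0.5, 0.3, 0.0]
finger_gap: 0.0223
```

```bash
cat > fl.py <<'E'
from h import *
s=telemetry.observe(); T=s['position']; print(s['clock'],T.round(4),s['ft_force'].round(1))
p,d=cap('scene'); W=world('scene',d); hsv=cv2.cvtColor(p,cv2.COLOR_RGB2HSV)
o=(cv2.inRange(hsv,(6,140,60),(20,255,255))>0)&(d>0)&(np.linalg.norm(W[...,:2]-T[:2],axis=-1)<.04)
q=W[o]; print(len(q),q.min(0).round(4),q.max(0).round(4))
h,e=np.histogram(q[:,2],np.arange(T[2]-.12,T[2]+.06,.002)); print([(round(float(a),3),int(b)) for a,b in zip(e,h) if b])
for k in np.arange(T[2]-.10,T[2]+.05,.004):
    r=q[abs(q[:,2]-k)<.003]
    if len(r)>8: print(round(float(k),4),len(r),'x',r[:,0].min().round(4),r[:,0].max().round(4),'y',r[:,1].min().round(4),r[:,1].max().round(4))
y,x=np.nonzero(o); print(x.min(),x.max(),y.min(),y.max())
a=cv2.resize(p[150:310,190:350],(600,600),interpolation=cv2.INTER_CUBIC); cv2.imwrite('pics/fl.png',a[:,:,::-1])
E
python3 fl.py
```

```text
5.6 [0.427  0.1209 0.1483] [0.5 0.3 0. ]
524 [0.407  0.0998 0.0595] [0.4467 0.1397 0.2056]
[(0.058, 1), (0.06, 4), (0.062, 1), (0.066, 1), (0.068, 3), (0.07, 2), (0.072, 3), (0.074, 8), (0.076, 4), (0.078, 12), (0.08, 7), (0.082, 7), (0.084, 7), (0.086, 9), (0.088, 10), (0.09, 7), (0.092, 7), (0.094, 8), (0.096, 13), (0.098, 7), (0.1, 7), (0.102, 11), (0.104, 8), (0.106, 6), (0.108, 8), (0.11, 8), (0.112, 12), (0.114, 8), (0.116, 8), (0.118, 10), (0.12, 6), (0.122, 2), (0.128, 7), (0.13, 11), (0.132, 32), (0.134, 111), (0.136, 20), (0.138, 1), (0.14, 2), (0.144, 1), (0.146, 1), (0.148, 3), (0.15, 1), (0.152, 3), (0.154, 2), (0.156, 4), (0.158, 2), (0.16, 6), (0.162, 5), (0.164, 8), (0.166, 4), (0.168, 3), (0.17, 7), (0.172, 4), (0.174, 5), (0.176, 4), (0.178, 5), (0.18, 5), (0.182, 5), (0.184, 5), (0.186, 9), (0.188, 26), (0.19, 2), (0.194, 1), (0.2, 1), (0.202, 2), (0.204, 1)]
0.0723 9 x 0.4175 0.4302 y 0.1116 0.1189
0.0763 20 x 0.4148 0.431 y 0.1104 0.1223
0.0803 26 x 0.4148 0.4321 y 0.1089 0.1223
0.0843 21 x 0.4156 0.4321 y 0.1089 0.1215
0.0883 26 x 0.4151 0.4327 y 0.1089 0.1208
0
[... 184 characters left out ...]
2 0.4316 y 0.1092 0.1206
0.1123 27 x 0.416 0.4316 y 0.1085 0.1219
0.1163 30 x 0.4154 0.434 y 0.1085 0.1219
0.1203 20 x 0.4151 0.434 y 0.1085 0.1218
0.1283 14 x 0.408 0.4379 y 0.1018 0.1212
0.1323 103 x 0.407 0.4467 y 0.0998 0.1378
0.1363 154 x 0.4073 0.4467 y 0.0998 0.1397
0.1563 10 x 0.4148 0.4204 y 0.1121 0.1194
0.1603 14 x 0.414 0.4177 y 0.1095 0.123
0.1643 16 x 0.414 0.4181 y 0.108 0.1272
0.1683 11 x 0.414 0.4181 y 0.108 0.1269
0.1723 17 x 0.414 0.4197 y 0.1117 0.1252
0.1763 14 x 0.4142 0.4186 y 0.1126 0.1231
0.1803 15 x 0.4142 0.4184 y 0.1079 0.124
0.1843 17 x 0.4142 0.4181 y 0.1086 0.1268
0.1883 40 x 0.4142 0.429 y 0.1129 0.1322
0.1923 11 x 0.4157 0.4268 y 0.1174 0.1295
233 253 206 263
```

View pics/fl.png

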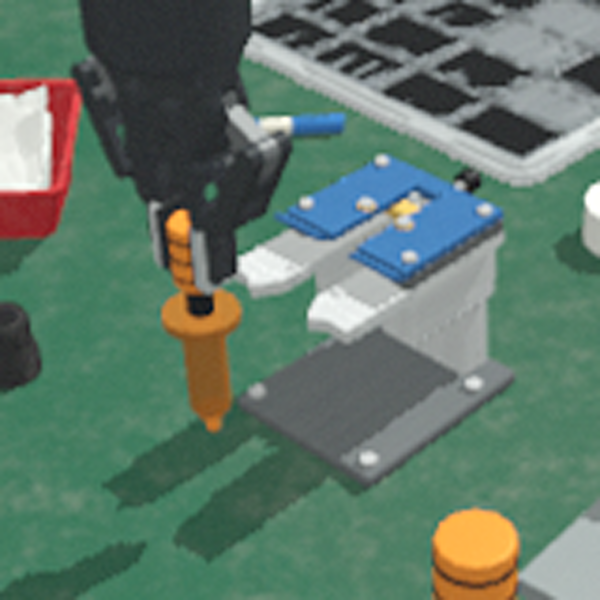

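Picture shows the barrel upright in the grip, just in front of the slot mouth. Flange (scene camera): centre (0.427, 0.1197), underside 0.129, which is TCP − 19 mm. The slot line there is y ≈ 0.1227, so shift +3 mm and descend to 3 mm above the plate.

servo_tool(deltas=[{"x": 0,"y": 3,"z": 10,"ax": 0,"ay": 0,"az": 0,"claw": 255},{"x": 0,"y": 3,"z": 15,"ax": 0,"ay": 0,"az": 0,"claw": 255},{"x": 0,"y": 3,"z": 15.5,"ax": 0,"ay": 0,"az": 0,"claw": 255},{"x": 0,"y": 3,"z": 15.5,"ax": 0,"ay": 0,"az": 0,"claw": 255},{"x": -10,"y": 3,"z": 15.5,"ax": 0,"ay": 0,"az": 0,"claw": 255},{"x": -20,"y": 3,"z": 15.5,"ax": 0,"ay": 0,"az": 0,"claw": 255},{"x": -30,"y": 3,"z": 15.5,"ax": 0,"ay": 0,"az": 0,"claw": 255},{"x": -35,"y": 3,"z": 15.5,"ax": 0,"ay": 0,"az": 0,"claw": 255},{"x": -40,"y": 3,"z": 15.5,"ax": 0,"ay": 0,"az": 0,"claw": 255}])

```text
clock: 6.4
position: [0.4694, 0.1256, 0.1337]
orientation: [[-0.999, -0.035, -0.003], [-0.035, 0.999, -0.003], [0.003, -0.003, -1.0]]
ft_force: [0.3, -0.1, -0.4]
finger_gap: 0.0223
```

servo_tool(deltas=[{"x": -3,"y": 0,"z": 0,"ax": 0,"ay": 0,"az": 0,"claw": 255},{"x": -6,"y": 0,"z": 0,"ax": 0,"ay": 0,"az": 0,"claw": 255},{"x": -9,"y": 0,"z": 0,"ax": 0,"ay": 0,"az": 0,"claw": 255},{"x": -12,"y": 0,"z": 0,"ax": 0,"ay": 0,"az": 0,"claw": 255},{"x": -15,"y": 0,"z": 0,"ax": 0,"ay": 0,"az": 0,"claw": 255},{"x": -18,"y": 0,"z": 0,"ax": 0,"ay": 0,"az": 0,"claw": 255},{"x": -21,"y": 0,"z": 0,"ax": 0,"ay": 0,"az": 0,"claw": 255},{"x": -25,"y": 0,"z": 0,"ax": 0,"ay": 0,"az": 0,"claw": 255},{"x": -25,"y": 0,"z": 0,"ax": 0,"ay": 0,"az": 0,"claw": 255}])

```text
clock: 7.15
position: [0.4955, 0.1265, 0.1338]
orientation: [[-0.999, -0.034, -0.002], [-0.034, 0.999, -0.003], [0.002, -0.003, -1.0]]
ft_force: [1.0, -0.1, -0.2]
finger_gap: 0.0227
```

No side force in the slot. Moving over the balls (x ≈ −48) and lowering to feel them.

servo_tool(deltas=[{"x": -3,"y": 0,"z": 0,"ax": 0,"ay": 0,"az": 0,"claw": 255},{"x": -6,"y": 0,"z": 0,"ax": 0,"ay": 0,"az": 0,"claw": 255},{"x": -6,"y": 0,"z": 0.5,"ax": 0,"ay": 0,"az": 0,"claw": 255},{"x": -6,"y": 0,"z": 1,"ax": 0,"ay": 0,"az": 0,"claw": 255},{"x": -6,"y": 0,"z": 1.5,"ax": 0,"ay": 0,"az": 0,"claw": 255},{"x": -6,"y": 0,"z": 1.5,"ax": 0,"ay": 0,"az": 0,"claw": 255}])

```text
clock: 7.65
position: [0.5011, 0.1267, 0.1321]
orientation: [[-0.999, -0.035, -0.003], [-0.035, 0.999, -0.003], [0.003, -0.003, -1.0]]
ft_force: [-1.0, -0.6, -0.6]
finger_gap: 0.0223
```

servo_tool(deltas=[{"x": 0,"y": 0,"z": 0.5,"ax": 0,"ay": 0,"az": 0,"claw": 255},{"x": 0,"y": 0,"z": 0.8,"ax": 0,"ay": 0,"az": 0,"claw": 255},{"x": 0,"y": 0,"z": 0.8,"ax": 0,"ay": 0,"az": 0,"claw": 255}])

```text
clock: 7.9
position: [0.5009, 0.1266, 0.1312]
orientation: [[-0.999, -0.034, -0.003], [-0.034, 0.999, -0.003], [0.003, -0.003, -1.0]]
ft_force: [-0.1, 0.1, -1.0]
finger_gap: 0.0228
```

servo_tool(deltas=[{"x": 0,"y": 0,"z": 0.5,"ax": 0,"ay": 0,"az": 0,"claw": 255},{"x": 0,"y": 0,"z": 0.8,"ax": 0,"ay": 0,"az": 0,"claw": 255},{"x": 0,"y": 0,"z": 0.8,"ax": 0,"ay": 0,"az": 0,"claw": 255}])

```text
clock: 8.15
position: [0.501, 0.1266, 0.1306]
orientation: [[-0.999, -0.035, -0.003], [-0.034, 0.999, -0.003], [0.003, -0.003, -1.0]]
ft_force: [-1.5, -0.2, 2.8]
finger_gap: 0.0224
```

Contact felt: Fz +2.8 N at TCP z 0.1306, so the underside is about 1.7 mm above the plate. Lowering a little more to sit mid-channel.

servo_tool(deltas=[{"x": 0,"y": 0,"z": 0.5,"ax": 0,"ay": 0,"az": 0,"claw": 255},{"x": 0,"y": 0,"z": 0.5,"ax": 0,"ay": 0,"az": 0,"claw": 255},{"x": 0,"y": 0,"z": 0.5,"ax": 0,"ay": 0,"az": 0,"claw": 255}])

```text
clock: 8.4
position: [0.5011, 0.1266, 0.1302]
orientation: [[-0.999, -0.034, -0.003], [-0.034, 0.999, -0.003], [0.003, -0.003, -1.0]]
ft_force: [-1.5, -0.4, 2.2]
finger_gap: 0.0223
```

servo_tool(deltas=[{"x": -2,"y": 0,"z": 0.2,"ax": 0,"ay": 0,"az": 0,"claw": 255},{"x": -4,"y": 0,"z": 0.2,"ax": 0,"ay": 0,"az": 0,"claw": 255},{"x": -6,"y": 0,"z": 0.2,"ax": 0,"ay": 0,"az": 0,"claw": 255},{"x": -8,"y": 0,"z": 0.2,"ax": 0,"ay": 0,"az": 0,"claw": 255},{"x": -10,"y": 0,"z": 0.2,"ax": 0,"ay": 0,"az": 0,"claw": 255},{"x": -12,"y": 0,"z": 0.2,"ax": 0,"ay": 0,"az": 0,"claw": 255},{"x": -12,"y": 0,"z": 0.2,"ax": 0,"ay": 0,"az": 0,"claw": 255}])

```text
clock: 8.98
position: [0.514, 0.1271, 0.1301]
orientation: [[-0.999, -0.034, -0.001], [-0.034, 0.999, -0.003], [0.002, -0.003, -1.0]]
ft_force: [-0.4, -0.8, 2.4]
finger_gap: 0.0224
```

servo_tool(deltas=[{"x": -2,"y": 0,"z": 0,"ax": 0,"ay": 0,"az": 0,"claw": 255},{"x": -4,"y": 0,"z": 0,"ax": 0,"ay": 0,"az": 0,"claw": 255},{"x": -6,"y": 0,"z": 0,"ax": 0,"ay": 0,"az": 0,"claw": 255},{"x": -8,"y": 0,"z": 0,"ax": 0,"ay": 0,"az": 0,"claw": 255},{"x": -10,"y": 0,"z": 0,"ax": 0,"ay": 0,"az": 0,"claw": 255},{"x": -10,"y": 0,"z": 0,"ax": 0,"ay": 0,"az": 0,"claw": 255}])

```text
clock: 9.48
position: [0.5248, 0.1275, 0.13]
orientation: [[-0.999, -0.034, -0.001], [-0.034, 0.999, -0.003], [0.001, -0.003, -1.0]]
ft_force: [0.3, 0.5, -0.5]
finger_gap: 0.0221
```

servo_tool(deltas=[{"x": -2,"y": 0,"z": 0,"ax": 0,"ay": 0,"az": 0,"claw": 255},{"x": -4,"y": 0,"z": 0,"ax": 0,"ay": 0,"az": 0,"claw": 255},{"x": -6,"y": 0,"z": 0,"ax": 0,"ay": 0,"az": 0,"claw": 255},{"x": -8,"y": 0,"z": 0,"ax": 0,"ay": 0,"az": 0,"claw": 255},{"x": -10,"y": 0,"z": 0,"ax": 0,"ay": 0,"az": 0,"claw": 255},{"x": -12,"y": 0,"z": 0,"ax": 0,"ay": 0,"az": 0,"claw": 255},{"x": -12,"y": 0,"z": 0,"ax": 0,"ay": 0,"az": 0,"claw": 255}])

```text
clock: 10.07
position: [0.5374, 0.1279, 0.13]
orientation: [[-0.999, -0.034, -0.0], [-0.034, 0.999, -0.003], [0.0, -0.003, -1.0]]
ft_force: [-0.5, -1.1, -1.2]
finger_gap: 0.0224
```

servo_tool(deltas=[{"x": -1.5,"y": 0,"z": 0,"ax": 0,"ay": 0,"az": 0,"claw": 255},{"x": -3,"y": 0,"z": 0,"ax": 0,"ay": 0,"az": 0,"claw": 255},{"x": -4.5,"y": 0,"z": 0,"ax": 0,"ay": 0,"az": 0,"claw": 255},{"x": -6,"y": 0,"z": 0,"ax": 0,"ay": 0,"az": 0,"claw": 255},{"x": -7,"y": 0,"z": 0,"ax": 0,"ay": 0,"az": 0,"claw": 255},{"x": -7,"y": 0,"z": 0,"ax": 0,"ay": 0,"az": 0,"claw": 255}])

```text
clock: 10.57
position: [0.5447, 0.1281, 0.13]
orientation: [[-0.999, -0.034, 0.0], [-0.034, 0.999, -0.003], [-0.0, -0.003, -1.0]]
ft_force: [0.2, -0.1, -0.0]
finger_gap: 0.0222
```

servo_tool(deltas=[{"x": -1,"y": 0,"z": 0,"ax": 0,"ay": 0,"az": 0,"claw": 255},{"x": -2,"y": 0,"z": 0,"ax": 0,"ay": 0,"az": 0,"claw": 255},{"x": -3,"y": 0,"z": 0,"ax": 0,"ay": 0,"az": 0,"claw": 255},{"x": -3,"y": 0,"z": 0,"ax": 0,"ay": 0,"az": 0,"claw": 255}])

```text
clock: 10.9
position: [0.5471, 0.1282, 0.1297]
orientation: [[-0.999, -0.034, -0.001], [-0.034, 0.999, -0.003], [0.001, -0.003, -1.0]]
ft_force: [-0.9, 0.1, -1.9]
finger_gap: 0.0224
```

servo_tool(deltas=[{"x": -1,"y": 0,"z": 0,"ax": 0,"ay": 0,"az": 0,"claw": 255},{"x": -2,"y": 0,"z": 0,"ax": 0,"ay": 0,"az": 0,"claw": 255},{"x": -2.5,"y": 0,"z": 0,"ax": 0,"ay": 0,"az": 0,"claw": 255},{"x": -2.5,"y": 0,"z": 0,"ax": 0,"ay": 0,"az": 0,"claw": 255}])

```text
clock: 11.23
position: [0.5485, 0.1282, 0.1293]
orientation: [[-0.999, -0.034, -0.004], [-0.034, 0.999, -0.003], [0.004, -0.003, -1.0]]
ft_force: [-3.7, -0.0, -0.3]
finger_gap: 0.0225
```

servo_tool(deltas=[{"x": -1,"y": 0,"z": 0,"ax": 0,"ay": 0,"az": 0,"claw": 255},{"x": -2,"y": 0,"z": 0,"ax": 0,"ay": 0,"az": 0,"claw": 255},{"x": -2,"y": 0,"z": 0,"ax": 0,"ay": 0,"az": 0,"claw": 255}])

```text
clock: 11.48
position: [0.5493, 0.1284, 0.1293]
orientation: [[-0.999, -0.034, -0.006], [-0.034, 0.999, -0.003], [0.006, -0.003, -1.0]]
ft_force: [-6.4, 0.2, 2.8]
finger_gap: 0.0226
```

servo_tool(deltas=[{"x": -1,"y": 0,"z": 0,"ax": 0,"ay": 0,"az": 0,"claw": 255},{"x": -2,"y": 0,"z": 0,"ax": 0,"ay": 0,"az": 0,"claw": 255},{"x": -2,"y": 0,"z": 0,"ax": 0,"ay": 0,"az": 0,"claw": 255}])

```text
clock: 11.73
position: [0.5504, 0.1284, 0.1293]
orientation: [[-0.999, -0.034, -0.008], [-0.034, 0.999, -0.003], [0.008, -0.003, -1.0]]
ft_force: [-5.5, 0.9, 1.7]
finger_gap: 0.0227
```

Run:
```python
from h import *
s=telemetry.observe(); print(s['clock'],s['position'],s['ft_force'],s['ft_torque'])
a,_=cap('scene'); b,_=cap('top')
a=cv2.resize(a[185:285,240:340],(400,400),interpolation=cv2.INTER_CUBIC)
b=cv2.resize(b[180:260,245:325],(400,400),interpolation=cv2.INTER_CUBIC)
cv2.imwrite('pics/in.png',np.hstack([a,b])[:,:,::-1])
```

```text
11.7333 [0.55040784 0.12844214 0.12927056] [-5.48755901  0.89482642  1.70478312] [-0.02947013  0.98283088 -0.07154432]
```

View pics/in.png

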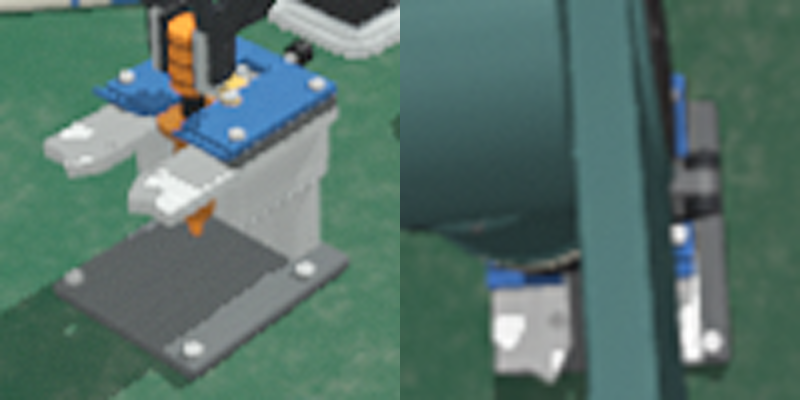

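The barrel sits upright in the slot with its neck in the keeper's slot (scene crop 190,105). The drag has eased to about 5.5 N, so this is presser drag and not the stop. Continuing gently with a small tilt correction.

servo_tool(deltas=[{"x": -1,"y": 0,"z": 0,"ax": 0,"ay": -0.4,"az": 0,"claw": 255},{"x": -2,"y": 0,"z": 0,"ax": 0,"ay": -0.4,"az": 0,"claw": 255},{"x": -2.5,"y": 0,"z": 0,"ax": 0,"ay": -0.4,"az": 0,"claw": 255},{"x": -2.5,"y": 0,"z": 0,"ax": 0,"ay": -0.4,"az": 0,"claw": 255}])

```text
clock: 12.17
position: [0.5521, 0.1286, 0.1293]
orientation: [[-0.999, -0.034, -0.002], [-0.034, 0.999, -0.003], [0.002, -0.003, -1.0]]
ft_force: [-5.2, 0.4, 1.9]
finger_gap: 0.0225
```

servo_tool(deltas=[{"x": -1,"y": 0,"z": 0,"ax": 0,"ay": -0.2,"az": 0,"claw": 255},{"x": -2,"y": 0,"z": 0,"ax": 0,"ay": -0.2,"az": 0,"claw": 255},{"x": -3,"y": 0,"z": 0,"ax": 0,"ay": -0.2,"az": 0,"claw": 255},{"x": -3,"y": 0,"z": 0,"ax": 0,"ay": -0.2,"az": 0,"claw": 255}])

```text
clock: 12.5
position: [0.5543, 0.1289, 0.1292]
orientation: [[-0.999, -0.034, -0.0], [-0.034, 0.999, -0.002], [0.0, -0.002, -1.0]]
ft_force: [-4.3, 1.2, 1.3]
finger_gap: 0.0222
```

servo_tool(deltas=[{"x": -1,"y": 0,"z": 0,"ax": 0,"ay": -0.1,"az": 0,"claw": 255},{"x": -2,"y": 0,"z": 0,"ax": 0,"ay": -0.1,"az": 0,"claw": 255},{"x": -2.5,"y": 0,"z": 0,"ax": 0,"ay": -0.1,"az": 0,"claw": 255},{"x": -2.5,"y": 0,"z": 0,"ax": 0,"ay": -0.1,"az": 0,"claw": 255}])

```text
clock: 12.83
position: [0.5558, 0.1291, 0.1293]
orientation: [[-0.999, -0.034, -0.0], [-0.034, 0.999, -0.002], [0.0, -0.002, -1.0]]
ft_force: [-6.4, 0.8, 1.9]
finger_gap: 0.0224
```

servo_tool(deltas=[{"x": -1,"y": 0,"z": 0,"ax": 0,"ay": -0.1,"az": 0,"claw": 255},{"x": -2,"y": 0,"z": 0,"ax": 0,"ay": -0.1,"az": 0,"claw": 255},{"x": -2,"y": 0,"z": 0,"ax": 0,"ay": -0.1,"az": 0,"claw": 255}])

```text
clock: 13.08
position: [0.5567, 0.1291, 0.1292]
orientation: [[-0.999, -0.034, -0.001], [-0.034, 0.999, -0.002], [0.001, -0.002, -1.0]]
ft_force: [-6.5, 0.3, 1.8]
finger_gap: 0.0226
```

servo_tool(deltas=[{"x": -1,"y": 0,"z": 0,"ax": 0,"ay": -0.1,"az": 0,"claw": 255},{"x": -2,"y": 0,"z": 0,"ax": 0,"ay": -0.1,"az": 0,"claw": 255},{"x": -2.5,"y": 0,"z": 0,"ax": 0,"ay": -0.1,"az": 0,"claw": 255},{"x": -2.5,"y": 0,"z": 0,"ax": 0,"ay": -0.1,"az": 0,"claw": 255}])

```text
clock: 13.42
position: [0.5581, 0.1292, 0.1292]
orientation: [[-0.999, -0.034, -0.001], [-0.034, 0.999, -0.002], [0.001, -0.002, -1.0]]
ft_force: [-6.9, 0.3, 1.3]
finger_gap: 0.0227
```

servo_tool(deltas=[{"x": -1,"y": 0,"z": 0,"ax": 0,"ay": -0.1,"az": 0,"claw": 255},{"x": -2,"y": 0,"z": 0,"ax": 0,"ay": -0.1,"az": 0,"claw": 255},{"x": -2.5,"y": 0,"z": 0,"ax": 0,"ay": -0.1,"az": 0,"claw": 255},{"x": -2.5,"y": 0,"z": 0,"ax": 0,"ay": -0.1,"az": 0,"claw": 255}])

```text
clock: 13.75
position: [0.5594, 0.1293, 0.1292]
orientation: [[-0.999, -0.034, -0.002], [-0.034, 0.999, -0.002], [0.002, -0.002, -1.0]]
ft_force: [-6.8, 0.8, 3.8]
finger_gap: 0.0226
```

servo_tool(deltas=[{"x": -1,"y": 0,"z": 0,"ax": 0,"ay": -0.1,"az": 0,"claw": 255},{"x": -2,"y": 0,"z": 0,"ax": 0,"ay": -0.1,"az": 0,"claw": 255},{"x": -2.5,"y": 0,"z": 0,"ax": 0,"ay": -0.1,"az": 0,"claw": 255},{"x": -2.5,"y": 0,"z": 0,"ax": 0,"ay": -0.1,"az": 0,"claw": 255}])

```text
clock: 14.08
position: [0.5597, 0.1294, 0.1292]
orientation: [[-0.999, -0.034, -0.004], [-0.034, 0.999, -0.003], [0.004, -0.002, -1.0]]
ft_force: [-8.9, 0.7, 5.7]
finger_gap: 0.0226
```

servo_tool(deltas=[{"x": -1,"y": 0,"z": 0,"ax": 0,"ay": -0.2,"az": 0,"claw": 255},{"x": -2,"y": 0,"z": 0,"ax": 0,"ay": -0.2,"az": 0,"claw": 255},{"x": -2.5,"y": 0,"z": 0,"ax": 0,"ay": -0.2,"az": 0,"claw": 255},{"x": -2.5,"y": 0,"z": 0,"ax": 0,"ay": -0.2,"az": 0,"claw": 255}])

```text
clock: 14.42
position: [0.5598, 0.1294, 0.1293]
orientation: [[-0.999, -0.034, -0.005], [-0.034, 0.999, -0.003], [0.005, -0.003, -1.0]]
ft_force: [-9.5, 0.0, 6.9]
finger_gap: 0.0225
```

servo_tool(deltas=[{"x": -1.5,"y": 0,"z": 0,"ax": 0,"ay": -0.3,"az": 0,"claw": 255},{"x": -3,"y": 0,"z": 0,"ax": 0,"ay": -0.3,"az": 0,"claw": 255},{"x": -4,"y": 0,"z": 0,"ax": 0,"ay": -0.3,"az": 0,"claw": 255},{"x": -4,"y": 0,"z": 0,"ax": 0,"ay": -0.3,"az": 0,"claw": 255}])

```text
clock: 14.75
position: [0.56, 0.1294, 0.1293]
orientation: [[-0.999, -0.035, -0.007], [-0.035, 0.999, -0.003], [0.007, -0.003, -1.0]]
ft_force: [-12.9, -0.0, 10.2]
finger_gap: 0.0222
```

Force jumped to 12.9 N with only 0.2 mm of travel, far above the drag: the stop. Relaxing, releasing and rising.

servo_tool(deltas=[{"x": 0,"y": 0,"z": 0,"ax": 0,"ay": 0,"az": 0,"claw": 255},{"x": 0,"y": 0,"z": 0,"ax": 0,"ay": 0,"az": 0,"claw": 150},{"x": 0,"y": 0,"z": 0,"ax": 0,"ay": 0,"az": 0,"claw": 90},{"x": 0,"y": 0,"z": 0,"ax": 0,"ay": 0,"az": 0,"claw": 90},{"x": 0,"y": 0,"z": 0,"ax": 0,"ay": 0,"az": 0,"claw": 90},{"x": 0,"y": 0,"z": 0,"ax": 0,"ay": 0,"az": 0,"claw": 90}])

```text
clock: 15.25
position: [0.5608, 0.1294, 0.1295]
orientation: [[-0.999, -0.034, -0.006], [-0.034, 0.999, -0.003], [0.006, -0.003, -1.0]]
ft_force: [0.2, -0.6, -0.4]
finger_gap: 0.0558
```

servo_tool(deltas=[{"x": 0,"y": 0,"z": -10,"ax": 0,"ay": 0,"az": 0,"claw": 90},{"x": 0,"y": 0,"z": -35,"ax": 0,"ay": 0,"az": 0,"claw": 90},{"x": 0,"y": 0,"z": -70,"ax": 0,"ay": 0,"az": 0,"claw": 90},{"x": 0,"y": 0,"z": -100,"ax": 0,"ay": 0,"az": 0,"claw": 90},{"x": 20,"y": 30,"z": -120,"ax": 0,"ay": 0,"az": 0,"claw": 90},{"x": 40,"y": 60,"z": -120,"ax": 0,"ay": 0,"az": 0,"claw": 90},{"x": 60,"y": 90,"z": -120,"ax": 0,"ay": 0,"az": 0,"claw": 90},{"x": 80,"y": 120,"z": -120,"ax": 0,"ay": 0,"az": 0,"claw": 90},{"x": 100,"y": 150,"z": -120,"ax": 0,"ay": 0,"az": 0,"claw": 90},{"x": 100,"y": 180,"z": -120,"ax": 0,"ay": 0,"az": 0,"claw": 90}])

```text
clock: 16.08
position: [0.4513, 0.307, 0.2506]
orientation: [[-0.999, -0.035, -0.008], [-0.035, 0.999, -0.003], [0.008, -0.003, -1.0]]
ft_force: [0.1, -1.3, -1.1]
finger_gap: 0.0551
```

Run:
```python
from h import *
s=telemetry.observe(); print(s['clock'],s['position'],s['ft_force'])
a,d=cap('scene'); b,d2=cap('top')
for n,p,dd in(('scene',a,d),('top',b,d2)):
    W=world(n,dd);h=cv2.cvtColor(p,cv2.COLOR_RGB2HSV)
    o=(cv2.inRange(h,(6,140,60),(20,255,255))>0)&(dd>0)&(abs(W[...,0]-.56)<.04)&(abs(W[...,1]-.128)<.03)&(W[...,2]>.13)
    q=W[o]; t=q[q[:,2]>q[:,2].max()-.008]; print(n,len(q),q.min(0).round(4),q.max(0).round(4),np.median(t,0).round(4))
    r=((h[...,0]<5)|(h[...,0]>175))&(h[...,1]>130)&(abs(W[...,0]-.59)<.06)&(abs(W[...,1]-.13)<.03); print('red',r.sum(),W[r].mean(0) if r.any() else '')
a=cv2.resize(a[175:275,240:340],(400,400),interpolation=cv2.INTER_CUBIC)
b=cv2.resize(b[180:260,245:325],(400,400),interpolation=cv2.INTER_CUBIC)
cv2.imwrite('pics/out.png',np.hstack([a,b])[:,:,::-1])
```

```text
16.0833 [0.45134479 0.30701973 0.2505764 ] [ 0.06595482 -1.32825832 -1.06150499]
scene 203 [0.5447 0.1147 0.1302] [0.5685 0.1384 0.1721] [0.556  0.1257 0.17  ]
red 0 
top 111 [0.5476 0.1178 0.143 ] [0.5705 0.1402 0.1743] [0.5592 0.1288 0.1702]
red 0
```

View pics/out.png

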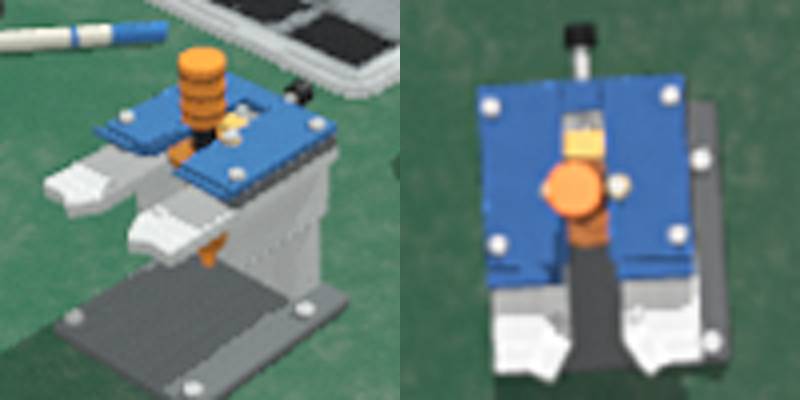

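The barrel stands upright, neck in the keeper's slot, cap top at 0.170 as it must be for a flange on the plate. The gold stop block lies right ahead (583,140). I'll check the flange front against the stop face seen in the first top picture, where a red pin showed.

Run:
```python
from h import *
p0=cv2.imread('pics/top0.png')[:,:,::-1]; z=np.load('top.npz'); p1,d1=z['p'],z['d']; m=viewer.camera_model('top'); R=np.array(m['R']);C=-R.T@m['t']
W1=world('top',d1)
def at(u,v,zz):
    r=R.T@np.array([(u-m['cx'])/m['fx'],(v-m['cy'])/m['fy'],1]); return C+r*(zz-C[2])/r[2]
for v in range(198,230):
    print(v,at(282,v,.118)[0].round(4),p0[v,281].tolist(),p0[v,282].tolist(),'| now',p1[v,281].tolist(),p1[v,282].tolist(),W1[v,282].round(3))
a=cv2.resize(p0[190:225,262:302],(400,350),interpolation=cv2.INTER_NEAREST);b=cv2.resize(p1[190:225,262:302],(400,350),interpolation=cv2.INTER_NEAREST)
cv2.imwrite('pics/cmp.png',np.hstack([a,b])[:,:,::-1])
```

```text
198 0.608 [66, 112, 176] [67, 113, 177] | now [67, 113, 179] [69, 114, 180] [0.608 0.129 0.121]
199 0.6058 [67, 112, 175] [68, 113, 177] | now [68, 114, 178] [70, 115, 180] [0.605 0.129 0.125]
200 0.6035 [65, 111, 174] [66, 112, 176] | now [66, 113, 178] [67, 114, 179] [0.602 0.129 0.127]
201 0.6013 [61, 100, 159] [61, 101, 160] | now [60, 101, 161] [63, 104, 162] [0.6   0.129 0.124]
202 0.599 [100, 111, 135] [114, 122, 142] | now [102, 113, 136] [115, 124, 144] [0.599 0.129 0.12 ]
203 0.5968 [138, 138, 137] [145, 145, 144] | now [140, 140, 140] [147, 146, 146] [0.597 0.129 0.119]
204 0.5945 [146, 146, 148] [154, 154, 155] | now [148, 148, 149] [156, 156, 157] [0.595 0.13  0.118]
205 0.5922 [177, 168, 162] [196, 184, 170] | now [180, 170, 163] [199, 186, 172] [0.593 0.13  0.116]
206 0.59 [245, 213, 148] [249, 221, 153] | now [247, 215, 149] [251, 224, 155] [0.59  0.13  0.116]
207 0.5877 [252, 224, 129] [252, 226, 131] | now [253, 226, 131] [253, 227, 133] [0.588 0.13  0.118]
208 0.5855 [249, 222, 129] [250, 223, 130] | now [250, 224, 131] [250, 224, 131] [0.586 0.13  0.117]
209 0.583
[... 1272 characters left out ...]
 | now [248, 141, 79] [212, 114, 63] [0.549 0.125 0.169]
223 0.5518 [75, 77, 77] [74, 76, 77] | now [136, 72, 40] [112, 63, 37] [0.548 0.126 0.155]
224 0.5495 [76, 78, 77] [76, 78, 79] | now [110, 66, 39] [136, 82, 48] [0.549 0.13  0.118]
225 0.5473 [77, 78, 78] [75, 78, 78] | now [167, 102, 59] [169, 103, 60] [0.548 0.131 0.113]
226 0.545 [76, 78, 78] [76, 79, 79] | now [196, 120, 69] [187, 114, 66] [0.545 0.13  0.115]
227 0.5428 [76, 77, 77] [75, 77, 78] | now [202, 124, 71] [198, 123, 70] [0.543 0.131 0.115]
228 0.5406 [78, 79, 79] [74, 76, 78] | now [186, 116, 68] [187, 115, 66] [0.541 0.131 0.114]
229 0.5383 [77, 79, 79] [77, 78, 79] | now [125, 91, 75] [127, 91, 74] [0.548 0.141 0.014]
```

View pics/cmp.png

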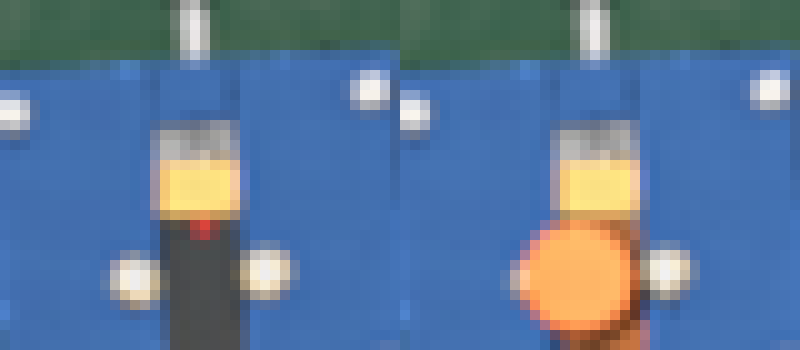

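The stop face (edge at row 211, x ≈ 0.5785) and the flange front (rear edge 0.539 + 40 mm ≈ 0.579) coincide. The flange borders the gold block with no gap, and the red pin seen earlier at (205,230) is covered. Handing in.

```bash
python3 -c "
from h import *
print(bot.close_job())"
```

```text
the job is handed in; nothing more can be done
None
```

I loaded the small amber barrel into the bracket against the depth stop, released it, moved the arm clear and handed the job in at about 16 s. No verdict was reported.

**Home checks**
- **Force:** presser drag was about 4–7 N. The force then rose to about 13 N horizontally and 10 N vertically (about 16 N together) with almost no further travel, which I took as the stop.
- **Position:** after release the cap top was at z = 0.170 m, as expected for a flange on the plate. The flange front was at x ≈ 0.579 m against a stop face at 0.5785 m, with no visible gap. These camera figures are good to about 1–2 mm.
- **Home pin:** I could not see it directly, because the cap covers it. Its state rests on the force rise and the position match.

**What disagreed**
- **Fingertips:** with the gripper partly open, they were about 30 mm higher than the reported tool position implied, so I set the grasp height from the depth image.
- **Cameras:** the two differed by about 2–3 mm, so I aligned the barrel to the slot using one camera only.

I did not measure the tin, the loupe or the blue-capped barrel again at the end. The arm's path stayed clear of the tin and the loupe. At the grasp the open fingers came within roughly 2–3 cm of the blue cap, and no unexpected force showed.

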